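Clear the wire bonder's bench after set-up

TASK

The wire bonder is set up and its bench has to be cleared for the run. Put every set-up tool that lies on the table back into its own shaped recess in the tool tray, turned to match the cutout and pressed past the sprung catches until it lies fully home, and hang the scrap pail by its handle on the hook. Leave everything else where it is.

Things in the scene. Friction and masses are not known exactly. Their poses are not given: they have to be found in the camera images.
- driver: Torque screwdriver lying flat: black handle 65 long, 26 wide, 24 high (x -35 to +30 mm), then a steel collar 16 mm in diameter and shank 7 mm in diameter, to x = +80 mm, both on the handle's mid-height; 90 g; origin: on its underside, below its grip point; z up as it lies. +x points to the bit. The grip there is 26 mm wide (along the tool's y).
- tkey: T-handled hex key lying flat: black cross bar 66 mm along y, 20 wide (x -38 to -18 mm), 22 high; neck 16 wide, 22 high (x -18 to +18 mm); steel shank 8 mm in diameter to x = +72 mm at mid-height; 80 g; origin: on its underside, below its grip point; z up as it lies. +x points to the hex tip. The grip there is 16 mm wide (along the tool's y).
- cutters: Flush cutters (small pliers) lying flat: dark joint block 30 long (x -15 to +15 mm), 22 wide, 20 high; jaws narrowing to x = +40 mm; two black handles spreading to 46 mm apart over all at x = -80 mm, 18 high; 90 g; origin: on its underside, below its grip point; z up as it lies. +x points to the jaws. The grip there is 22 mm wide (along the tool's y).
- gauge: L-shaped aluminium setting gauge, 20 mm high: long leg 80 x 20 mm (x -35 to +45 mm, y -10 to +10 mm) with a short leg 20 mm wide (x 25 to 45 mm) reaching out to y = +40 mm; 140 g; origin: on its underside, below its grip point; z up as it lies. The grip is on the long leg. The grip there is 20 mm wide (along the tool's y).
- ratchet: Small steel ratchet lying flat: round head 36 mm in diameter, 22 high, centred at x = +45 mm; straight handle 14 wide, 20 high, x -60 to +30 mm; 150 g; origin: on its underside, below its grip point; z up as it lies. +x points to the head. The grip there is 14 mm wide (along the tool's y).
- tray: Black tool tray with blue recess floors, 180 (x) x 304 (y) x 16 high, fixed; origin under its centre. Five recesses in the tools' outlines, 10 deep, 3.5 mm play all round. At each grip a sprung steel ball stands 4.5 mm out of either wall and nips the tool: pressing one in takes 5 to 15 N; one merely laid in mostly stays proud. A seated tool stands 10 to 14 mm above the tray's top.
- pail: Small rectangular stainless scrap pail, open on top, 72 (x) x 104 (y) x 50 mm high, with a stiff upright handle across it: a round bar 9 mm in diameter along the pail's y, straight from y = -42 to +42 mm, its axis 105 mm above the underside; about 180 g. Origin: centre of the underside. The same either way round.
- pail_bar (a point): Middle of the pail handle's bar, on the bar's axis.
- hook: Grey base plate 90 x 90 x 14 mm with an upright steel rod, 205 mm tall over all, fixed to the table; a steel hook of 8 mm round bar reaches from the rod towards the hook body's -x at about 155 mm height, its tip turned up. Origin: under the rod.
- hook_seat (a point): Where the axis of the pail's bar lies when the pail hangs in the hook's low point, bar across the hook; 73 mm from the rod's axis, 158.5 mm above the table. The bar must lie along the hook body's y.
- hook_tip (a point): Top of the hook's upturned tip, 179 mm above the table, 92 mm from the rod's axis.
- loupe: Black eye loupe, 34 mm in diameter, 34 high; a bystander. Origin under its centre, as for all bystanders.
- spool: Aluminium wire spool, 50 mm in diameter, 30 high; a bystander.
- tub: White parts tub with lid, 68 mm in diameter, 55 high; a bystander.
- solvent: White plastic bottle, 38 mm in diameter, 100 high; a bystander.
- tweezers: Steel tweezers, 110 long, 5 high; a bystander.
- home_driver (a point): Home of the driver in the tray: the point on its recess's floor where the tool's origin lies when it is seated; this point's x and y axes are then those of the tool.
- home_tkey (a point): Home of the T-handled key in the tray: the point on its recess's floor where the tool's origin lies when it is seated; this point's x and y axes are then those of the tool.
- home_cutters (a point): Home of the cutters in the tray: the point on its recess's floor where the tool's origin lies when it is seated; this point's x and y axes are then those of the tool.
- home_gauge (a point): Home of the gauge in the tray: the point on its recess's floor where the tool's origin lies when it is seated; this point's x and y axes are then those of the tool.
- home_ratchet (a point): Home of the ratchet in the tray: the point on its recess's floor where the tool's origin lies when it is seated; this point's x and y axes are then those of the tool.
Not all that is in view belongs to the job. What is shaped like the tkey but yellow is not meant. Leave any red look-alike of the pail alone.

How it is judged (in metres and radians):
At the end, for the whole second after the job is handed in: Each tool present rests in its recess: within 6 mm of home sideways, at most 2.5 mm above it, within 0.12 rad in turn and 0.06 rad of level; the pail hangs by its bar, the bar's middle within 30 mm of the hook's seat, 30 mm clear of the table, leaning under 0.45 rad, nearly still (0.06 m/s) (horizontal distance between driver and home_driver below 0.006 m and z of driver in the frame of home_driver below 0.0025 m and angle between the x axis of driver and the x axis of home_driver, either way round below 0.12 rad and angle between each of driver, tkey, cutters, gauge, ratchet's own z axis and vertical below 0.06 rad and linear speed of each of driver, tkey, cutters, gauge, ratchet below 0.03 m/s and horizontal distance between tkey and home_tkey below 0.006 m and z of tkey in the frame of home_tkey below 0.0025 m and angle between the x axis of tkey and the x axis of home_tkey, either way round below 0.12 rad and horizontal distance between cutters and home_cutters below 0.006 m and z of cutters in the frame of home_cutters below 0.0025 m and angle between the x axis of cutters and the x axis of home_cutters, either way round below 0.12 rad and horizontal distance between gauge and home_gauge below 0.006 m and z of gauge in the frame of home_gauge below 0.0025 m and angle between the x axis of gauge and the x axis of home_gauge, either way round below 0.12 rad and horizontal distance between ratchet and home_ratchet below 0.006 m and z of ratchet in the frame of home_ratchet below 0.0025 m and angle between the x axis of ratchet and the x axis of home_ratchet, either way round below 0.12 rad and distance between pail_bar and hook_seat below 0.03 m and contact force between pail and hook above 0.3 N and height (world z) of pail above 0.03 m and angle between pail's own z axis and vertical below 0.45 rad and linear speed of pail below 0.06 m/s); the robot touches nothing.
It fails at once if a bystander (loupe, spool, tub, bottle or tweezers) is moved more than 30 mm (distance of any of loupe, spool, tub, solvent, tweezers from where it was at the start of the episode above 0.03 m).
Of driver, tkey, cutters, gauge, ratchet only 3 to 5 are there at a start; the rules pass over those that are not, and their reading is None.
At some moment in a run one of driver, tkey, cutters, gauge, ratchet may be knocked a few centimetres aside while the robot is not near it.
It also fails if it takes over 210 s, if anything falls off the work surface, if the arm or the gripper's body presses on something with over 40 N, if the wrist force passes 120 N, or if a joint passes its speed limit or range.

ROBOT

A 6-joint arm with a two-finger parallel gripper is mounted at the origin on the work surface. World frame = base frame: x ahead of the robot, y to its left, z up, the work surface at z = 0. Lengths are in mm, angles in rad, forces in N, time in s.
With the tool pointing down it reaches from about 300 to 775 mm from the base axis. Payload 14.6 kg.
Tool frame: the origin (TCP) lies between the finger pads; the fingertips stand 8 mm ahead of it and the grasp point (between the pads) lies 11 mm behind it; z points along the fingers, y is the direction in which the jaws open and shut (so a half turn about z gives the same grasp; the last joint's range is limited). The gripper opens to 94 mm and grips with 3 to 60 N. Pads are 16 mm wide; open, the fingers measure 119 mm over their backs; the gripper's body (75 mm by 177 mm) begins 78 mm behind the grasp point.
Start: joints at [-1.398, 0.3, 1.521, -0, 1.321, -0.067], TCP at [130.623, -534.254, 213.446] pointing down, gripper open.
Joint ranges: [-3.03, 3.03], [-0.79, 2.21], [0.23, 2.52], [-1.04, 4.18], [0, 3.07], [-2.55, 2.55]. Speed limits (rad/s): [2.22, 2.22, 2.57, 3.14, 3.14, 3.14].

INTERFACE

Orientations are given as [roll, pitch, yaw] about the fixed x, y, z axes, in that order (R = Rz(yaw) Ry(pitch) Rx(roll)).
In Python, from cell import manip gives the robot as it stands. The module is installed in compiled form; this text tells all that it offers.
- The arm moves only by the tool send_rows, never from a script. Its argument "series" is a list that holds one entry, the list of rows, each a list of 5 numbers: the opening, from 0 (shut) to 1 (fully open), then the shift along the tool's x, y, z in mm, then the turn about the tool's z in degrees. In form: [[[gripper, dx, dy, dz, roll], ...]]. A call has 1 to 10 rows; each row is the pose to reach, as a shift and turn from the pose commanded when the call began, along the tool's axes at that moment; what a row does not reach only later rows make up. A row lasts 1/10 s, in which the tool goes at most 50 mm and 8.59 degrees, less where a joint would pass 70% of its speed; a pose out of reach is approached as far as the arm can. A call with a gripper value outside its range is refused whole. The fingers move at their own pace and stop on an object; "newtons" is the grip in N (left out, the last holds). Time passes only in rows, so rows that repeat a pose let the fingers close. It gives the time, the measured TCP pose, the force and the opening at its end, in the units of the state.
- manip.read_state(): the state, without advancing time (a new reading comes with each control period).
- manip.camera(name): name is "scene" or "top" or "wrist"; returns a dict with "img" (480x640x3 uint8, red, green, blue), "vfov" (degrees; the focal length in pixels is half the picture's height over the tangent of half this angle, whatever the lens; pixels are square), "cx", "cy" (the principal point, pixels), "dist" ([k1, k2, p1, p2, k3] as OpenCV has them; the pictures are not rectified), "pose" (4x4, takes a point from camera to world coordinates); the wrist camera has in their place "T_tool_cam" (4x4, takes a point from camera to tool coordinates, whose origin is the TCP and whose axes are the flange's). Camera axes: x right, y down, z forward; pixel columns grow to the right and rows downward; lengths in mm; the calibration is good to about 2 mm. A picture is of the moment at which its call begins: read the wrist's pose just before it. There is no depth.
- manip.sign_off(): hands the job in, once; it reports no verdict.
Trained networks look in a picture, given as the dict that the camera call returned (one of the last four; its "shot" number tells which), for a name from the list of things; names that differ only in an ending like _2 or _b are one class to them, and where a whole thing is asked for, a point or a joint stands for the part that bears it (a point fixed in the world has none). Each returns a list of dicts, best first, with "conf" (0 to 1); they miss things now and then, are a little off and sometimes report something else, mostly with a low value. They report only what shows in the picture. A call takes as long as a camera call. They do not tell look-alikes from the thing itself.
- manip.find_in(target, picture): "rect" ([left, top, width, height] in pixels, round what is visible of it).
- manip.silhouettes(target, picture): "pixels" (480x640 bool, what is visible of it) and "rect" ([left, top, width, height] in pixels, round what is visible of it).
The state is a dict: "clock": time; "joints": joint angles; "qd": joint speeds; "effort": joint torques, N m; "eef_pos": TCP position; "eef_rot": TCP orientation; "wrist_force": force on the tool from outside, world axes, zero at the start; "moment": the same for the moment, N m; "finger_gap": finger opening in mm.
Only numpy, scipy, OpenCV 4.12 (cv2) and the standard library are available. Lean on these libraries where they do the work, as an engineer would, in place of code of your own. Each camera call takes 0.05 s, during which the arm holds its last target. There are 200 camera calls.

## Working session

There is one attempt and no reset: what is moved stays moved. The work goes in short steps, Python scripts to look and compute and a tool call to move; the robot and the scene stay as the last step left them, time stands still between calls to the robot, and variables do not carry over. Pictures are saved under pics/ and viewed, about 12 in all and at most 16, crops included, and the job is handed in when it is done.

Besides the shell and the picture viewer there is one more tool, called after "Call:" in YAML: its name, and indented under it one key for each argument. send_rows: Moves the arm, as the interface text tells. Its arguments: {"type":"object","properties":{"series":{"type":"array"},"newtons":{"type":"number"}},"required":["series"]}

```bash
mkdir -p pics; cat > h.py <<'E'
import numpy as np, cv2
from scipy.spatial.transform import Rotation as R
from cell import manip
def tool_T():
    s=manip.read_state(); T=np.eye(4); T[:3,:3]=R.from_euler('xyz',s['eef_rot']).as_matrix(); T[:3,3]=s['eef_pos']; return T
def K(c):
    f=240/np.tan(np.radians(c['vfov']/2)); return np.array([[f,0,c['cx']],[0,f,c['cy']],[0,0,1]])
def shot(name):
    T=tool_T(); c=manip.camera(name)
    c['W']=np.array(c['pose']) if 'pose' in c else T@np.array(c['T_tool_cam'])
    return c
def px2w(c,uv,z):
    p=cv2.undistortPoints(np.array(uv,float).reshape(-1,1,2),K(c),np.array(c['dist'],float)).reshape(-1,2)
    d=np.c_[p,np.ones(len(p))]@c['W'][:3,:3].T; o=c['W'][:3,3]
    return (o+d*((z-o[2])/d[:,2])[:,None])[:,:2]
def w2px(c,P):
    M=np.linalg.inv(c['W']); r=cv2.Rodrigues(M[:3,:3])[0]
    return cv2.projectPoints(np.array(P,float).reshape(-1,1,3),r,M[:3,3],K(c),np.array(c['dist'],float))[0].reshape(-1,2)
def save(c,n,crop=None,s=1):
    im=c['img'][:,:,::-1]
    if crop: x,y,w,h=crop; im=im[y:y+h,x:x+w]
    cv2.imwrite('pics/'+n+'.png',cv2.resize(im,None,fx=s,fy=s,interpolation=cv2.INTER_CUBIC))
E
python3 - <<'E'
from h import *
print(manip.read_state())
for n in ('top','scene'):
    c=shot(n); save(c,n+'0'); print(n,c['vfov'],c['cx'],c['cy'],c['dist'],c['W'].round(3).tolist())
    for t in 'driver tkey cutters gauge ratchet tray pail hook loupe spool tub solvent tweezers'.split():
        for d in manip.find_in(t,c)[:4]:
            r=d['rect']; print(t,round(d['conf'],2),np.round(r).tolist(), px2w(c,[[r[0]+r[2]/2,r[1]+r[3]/2]],10).round().tolist() if n=='top' else '')
E
```

```text
{'clock': 0.0, 'joints': array([-1.39762937e+00,  3.00470419e-01,  1.52156028e+00, -2.62193025e-05,
        1.32068970e+00, -6.65945602e-02]), 'qd': array([ 7.28817222e-04,  4.04683254e-04,  7.37227064e-04, -1.29722642e-04,
        5.27491151e-04, -7.81513667e-05]), 'effort': array([ 6.48979003e-04, -5.31810272e+01, -3.52744639e+01,  7.08483020e-02,
        2.43745081e-02, -1.17945287e-04]), 'eef_pos': array([ 130.5606188 , -534.02865152,  212.89549489]), 'eef_rot': array([-3.14046571e+00, -4.97066930e-05,  2.39767990e-01]), 'wrist_force': array([-0.830652  , -1.17565836,  0.01932012]), 'moment': array([-0.05873121,  0.03705733,  0.00508338]), 'finger_gap': 93.65135224264833}
top 57.284231410896695 321.4480291547618 233.70053199163257 [0.01956476 0.         0.         0.         0.        ] [[-0.004, -0.997, 0.074, 468.893], [-1.0, 0.006, 0.02, -73.7], [-0.021, -0.074, -0.997, 1129.299], [0.0, 0.0, 0.0, 1.0]]
tkey 0.62 [478.0, 209.0, 34.0, 48.0] [[552.0, -490.0]]
tkey 0.57 [392.0, 197.0, 25.0, 40.0] [[594.0, -262.0]]
tkey 0.44 [363.0, 132.0, 27.0, 30.0] [[776.0, -194.0]]
cutters 0.53
[... 1324 characters left out ...]
[197.0, 311.0, 38.0, 41.0] 
ratchet 0.54 [212.0, 252.0, 38.0, 38.0] 
ratchet 0.32 [367.0, 286.0, 156.0, 106.0] 
tray 0.64 [368.0, 282.0, 154.0, 110.0] 
tray 0.28 [213.0, 254.0, 35.0, 38.0] 
pail 0.82 [337.0, 225.0, 47.0, 46.0] 
pail 0.75 [302.0, 183.0, 43.0, 42.0] 
hook 0.55 [282.0, 267.0, 52.0, 106.0] 
hook 0.53 [341.0, 285.0, 15.0, 19.0] 
hook 0.4 [210.0, 256.0, 40.0, 35.0] 
loupe 0.66 [338.0, 285.0, 16.0, 21.0] 
spool 0.88 [174.0, 276.0, 30.0, 22.0] 
tub 0.95 [199.0, 310.0, 37.0, 42.0] 
tub 0.51 [367.0, 283.0, 156.0, 110.0] 
solvent 0.91 [476.0, 233.0, 20.0, 33.0] 
solvent 0.74 [368.0, 282.0, 154.0, 108.0] 
solvent 0.51 [281.0, 266.0, 53.0, 111.0] 
tweezers 0.74 [186.0, 237.0, 23.0, 32.0]
```

```bash
python3 - <<'E'
import cv2
im=cv2.imread('pics/top0.png')
cv2.imwrite('pics/top0c.png',cv2.resize(im[120:350,120:520],None,fx=2,fy=2,interpolation=cv2.INTER_CUBIC))
E
```

```text
(no output)
```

View pics/top0c.png

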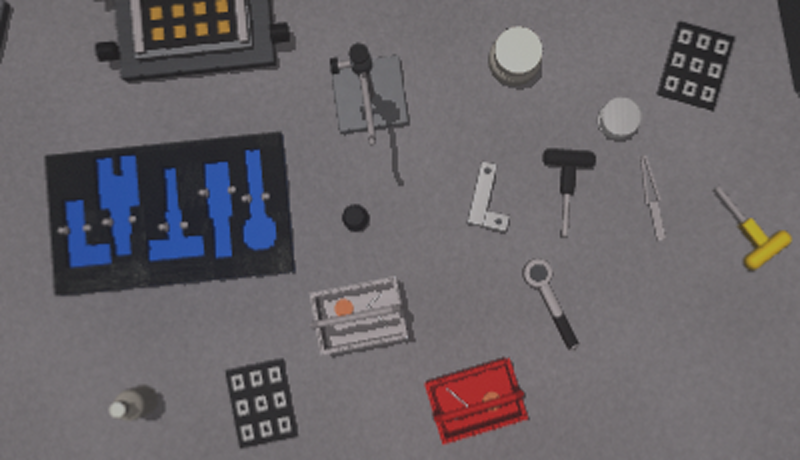

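View pics/scene0.png

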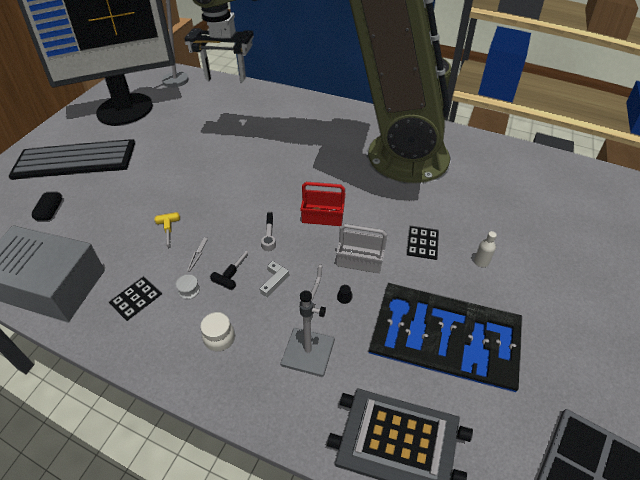

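Black tkey at top px (405,215), against its yellow look-alike at (496,238). Gauge at (365,220) and ratchet at (394,273). Steel pail at (300,278), against the red one at (358,320). The driver and cutters aren't on the table. The recesses, left to right in the crop, are gauge, cutters, tkey, driver and ratchet.

```bash
cat >> h.py <<'E'
def box(x0,x1,y0,y1,z0,z1): return [(x,y,z) for x in(x0,x1) for y in(y0,y1) for z in(z0,z1)]
def disc(cx,cy,r,z0,z1): return [(cx+r*np.cos(a),cy+r*np.sin(a),z) for a in np.linspace(0,2*np.pi,24) for z in(z0,z1)]
P={'tkey':lambda e,z0,z1:[box(-38-e,-18+e,-33-e,33+e,z0,z1),box(-18-e,18+e,-8-e,8+e,z0,z1)]+([box(18-e,72+e,-4-e,4+e,z0,z1)] if e else [box(18,72,-4,4,7,15)]),
 'gauge':lambda e,z0,z1:[box(-35-e,45+e,-10-e,10+e,z0,z1),box(25-e,45+e,-10-e,40+e,z0,z1)],
 'ratchet':lambda e,z0,z1:[box(-60-e,30+e,-7-e,7+e,z0,z1),disc(45,0,18+e,z0,z1)]}
H={'tkey':22,'gauge':20,'ratchet':20}
def render(c,pieces,q,S=2):
    m=np.zeros((480*S,640*S),np.uint8); ca,sa=np.cos(q[2]),np.sin(q[2])
    for p in pieces:
        p=np.array(p,float); w=np.c_[q[0]+ca*p[:,0]-sa*p[:,1],q[1]+sa*p[:,0]+ca*p[:,1],p[:,2]]
        h=cv2.convexHull((w2px(c,w)*S*16).astype(np.int32)); cv2.fillConvexPoly(m,h,255,shift=4)
    return m
def iou(a,b): return (a&b).sum()/max(1,(a|b).sum())
def model(c,name,q,recess):
    if recess:
        e=3.5; return (render(c,P[name](e,6,6),q)>0)&(render(c,P[name](e,16,16),q)>0)
    return render(c,P[name](0,0,H[name]),q)>0
def fit(c,name,mask,q0,recess=False):
    from scipy.optimize import minimize
    M=cv2.resize(mask.astype(np.uint8)*255,None,fx=2,fy=2)>127
    f=lambda d:-iou(model(c,name,[q0[0]+d[0]*10,q0[1]+d[1]*10,q0[2]+d[2]*.2],recess),M)
    x=np.zeros(3)
    for s in (2,1,.3):
        sim=np.vstack([x]+[x+s*np.eye(3)[i]*(-1)**i for i in range(3)])
        x=minimize(f,x,method='Nelder-Mead',options=dict(initial_simplex=sim,xatol=.005,fatol=1e-4)).x
    return [q0[0]+x[0]*10,q0[1]+x[1]*10,q0[2]+x[2]*.2],-f(x)
def go(x,y,z,yaw=None):
    "shift in tool axes to reach world x,y,z,yaw"
    T=tool_T(); d=T[:3,:3].T@(np.array([x,y,z])-T[:3,3]); y0=np.arctan2(T[1,0],T[0,0])
    r=0 if yaw is None else -np.degrees((yaw-y0+np.pi/2)%np.pi-np.pi/2)
    print('go',d.round(1).tolist(),'roll',round(r,1),'yaw0',round(y0,3),'j6',round(manip.read_state()['joints'][5],2))
E
python3 - <<'E'
from h import *
c=manip.camera('wrist'); print(c['vfov'],c['cx'],c['cy'],c['dist'],np.array(c['T_tool_cam']).round(3).tolist())
c=shot('top')
crop=lambda *p:px2w(c,[[120+u/2,120+v/2] for u,v in p],10).round()
print('tkey',crop((569,158),(565,235)).tolist(),'gauge',crop((488,168),(480,220),(503,223)).tolist(),'ratchet',crop((538,272),(573,345)).tolist(),'tray',crop((170,213),(47,155),(282,133),(293,272),(57,293)).tolist())
print('yaw px',px2w(c,[[300,278]],50))
go(555,-215,380)
E
```

```text
60.657229204556764 312.41439340043155 243.02624038590554 [-0.07636906  0.          0.          0.          0.        ] [[0.0, -0.97, -0.243, 70.298], [1.0, 0.0, -0.0, -0.256], [0.0, -0.243, 0.97, -172.15], [0.0, 0.0, 0.0, 1.0]]
tkey [[639.0, -264.0], [541.0, -257.0]] gauge [[627.0, -160.0], [561.0, -149.0], [557.0, -179.0]] ratchet [[494.0, -222.0], [402.0, -265.0]] tray [[572.0, 248.0], [648.0, 408.0], [675.0, 104.0], [495.0, 89.0], [470.0, 391.0]]
yaw px [[440.30284234   1.09914746]]
go [488.1, -209.3, -166.6] roll 0 yaw0 0.24 j6 -0.07
```

Call:
send_rows:
  series:
    - [[1, 240, -105, -20, 0], [1, 240, -105, -20, 0], [1, 240, -105, -20, 0], [1, 240, -105, -20, 0], [1, 488, -209, -20, 0], [1, 488, -209, -20, 0], [1, 488, -209, -20, 0], [1, 488, -209, -20, 0], [1, 488, -209, -20, 0], [1, 488, -209, -20, 0]]

```text
clock: 2.5
eef_pos: [531.2, -232.5, 233.2]
eef_rot: [3.141, -0.0, 0.24]
wrist_force: [-0.1, -1.8, 0.2]
finger_gap: 94.2
```

Call:
send_rows:
  series:
    - [[1, 0, 0, 0, 0], [1, 0, 0, 0, 0], [1, 0, 0, 0, 0], [1, 0, 0, 0, 0], [1, 0, 0, 0, 0]]

```text
clock: 3.0
eef_pos: [529.2, -235.0, 233.3]
eef_rot: [3.141, -0.0, 0.238]
wrist_force: [0.1, -0.2, -0.5]
finger_gap: 93.9
```

```bash
python3 - <<'E'
from h import *
c=shot('wrist'); save(c,'w1')
q0={'tkey':[603,-262,3.07],'gauge':[596,-155,3.0],'ratchet':[453,-241,0.43]}
for n in q0:
    for d in manip.silhouettes(n,c)[:3]:
        r=d['rect']; m=np.array(d['pixels'])
        print(n,round(d['conf'],2),np.round(r).tolist(),m.sum(),end=' ')
        q,s=fit(c,n,m,q0[n]); print(np.round(q,2).tolist(),round(s,2))
E
```

```text
tkey 0.91 [535.0, 197.0, 66.0, 106.0] 2414 [603.0, -262.0, 3.07] 0.0
tkey 0.67 [334.0, 90.0, 74.0, 122.0] 2790 [611.36, -261.45, 3.06] 0.87
gauge 0.61 [214.0, 82.0, 57.0, 104.0] 2933 [598.3, -152.67, 2.91] 0.96
ratchet 0.67 [272.0, 229.0, 48.0, 117.0] 2278 [451.74, -240.17, 0.45] 0.91
```

View pics/w1.png

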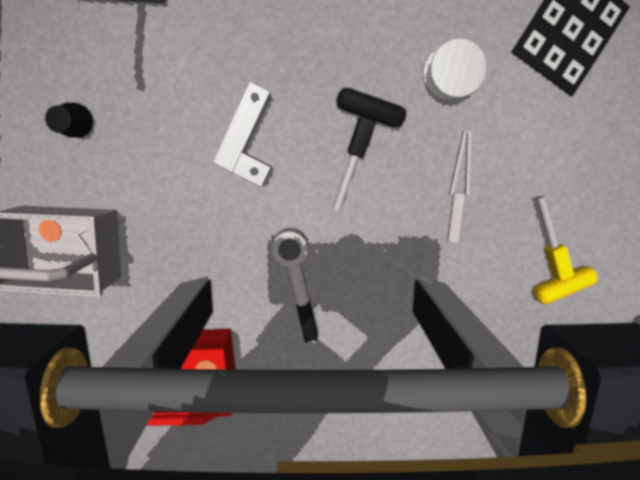

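Gauge, black tkey and ratchet all fit well (IoU 0.87–0.96). Their image positions are (242,130), (370,150) and (293,285), and the yellow tkey is at (565,250). I'll pick the gauge first.

```bash
python3 - <<'E'
from h import *
go(598.3,-152.7,60,2.91)
E
```

```text
go [86.2, -63.1, 173.1] roll 27.0 yaw0 0.239 j6 0.85
```

Call:
send_rows:
  series:
    - [[1, 86, -63, 60, 27], [1, 86, -63, 60, 27], [1, 86, -63, 60, 27], [1, 86, -63, 120, 27], [1, 86, -63, 173, 27], [1, 86, -63, 173, 27], [1, 86, -63, 173, 27], [1, 86, -63, 173, 27], [1, 86, -63, 173, 27], [1, 86, -63, 173, 27]]

```text
clock: 4.2
eef_pos: [599.2, -152.9, 62.0]
eef_rot: [3.141, -0.003, -0.232]
wrist_force: [-0.7, 0.6, 0.9]
finger_gap: 94.1
```

```bash
python3 - <<'E'
from h import *
c=shot('wrist')
for d in manip.silhouettes('gauge',c)[:2]:
    q,s=fit(c,'gauge',np.array(d['pixels']),[598,-153,2.91]); print(d['conf'],np.round(d['rect']),np.round(q,2),s)
go(598.3,-152.7,18,2.91); print(manip.read_state()['eef_pos'])
E
```

```text
0.89 [294. 205.  89. 143.] [ 598.23 -152.56    2.91] 0.9718874183060199
go [-0.5, 0.1, 43.2] roll 0.0 yaw0 -0.231 j6 1.49
[ 598.75246314 -152.68664572   61.20714463]
```

Spot on. Next I grasp the gauge and lift it.

Call:
send_rows:
  series:
    - [[1, -0.5, 0, 25, 0], [1, -0.5, 0, 43, 0], [1, -0.5, 0, 43, 0], [0, -0.5, 0, 43, 0], [0, -0.5, 0, 43, 0], [0, -0.5, 0, 43, 0], [0, -0.5, 0, 43, 0], [0, -0.5, 0, 43, 0], [0, -0.5, 0, 43, 0], [0, -0.5, 0, 43, 0]]
  newtons: 35

```text
clock: 5.3
eef_pos: [597.9, -152.4, 17.1]
eef_rot: [-3.142, -0.0, -0.231]
wrist_force: [0.2, -0.1, 0.0]
finger_gap: 41.3
```

Call:
send_rows:
  series:
    - [[0, 0, 0, 0, 0], [0, 0, 0, 0, 0], [0, 0, 0, 0, 0], [0, 0, 0, -30, 0], [0, 0, 0, -80, 0], [0, 0, 0, -130, 0], [0, 0, 0, -180, 0], [0, 0, 0, -212, 0], [0, 0, 0, -212, 0], [0, 0, 0, -212, 0]]

```text
clock: 6.3
eef_pos: [597.7, -152.4, 228.7]
eef_rot: [-3.142, 0.0, -0.232]
wrist_force: [-0.7, 0.8, -1.0]
finger_gap: 19.5
```

```bash
python3 - <<'E'
from h import *
go(490,245,245,.09); print(manip.read_state())
E
```

```text
go [-196.0, -362.0, -16.3] roll -18.4 yaw0 -0.232 j6 1.49
{'clock': 6.3, 'joints': array([-3.08964229e-01,  4.40747876e-01,  1.29442201e+00,  6.61528448e-06,
        1.40646363e+00,  1.49335147e+00]), 'qd': array([ 0.00042204,  0.03121896,  0.03064029, -0.00083844, -0.00556136,
       -0.00020753]), 'effort': array([ 5.47728979e-02, -6.69429660e+01, -3.97321486e+01,  1.28279405e-02,
        9.99674806e-02, -6.11322662e-05]), 'eef_pos': array([ 597.70919515, -152.35932219,  228.65033138]), 'eef_rot': array([-3.14158299e+00,  4.02267698e-05, -2.31520455e-01]), 'wrist_force': array([-0.67356349,  0.82524308, -1.04874765]), 'moment': array([ 0.06683974,  0.04935945, -0.05141983]), 'finger_gap': 19.54726468328153}
```

Call:
send_rows:
  series:
    - [[0, -20, -36, -16, -2], [0, -60, -108, -16, -6], [0, -100, -180, -16, -10], [0, -120, -222, -16, -12], [0, -140, -258, -16, -14], [0, -160, -295, -16, -18], [0, -180, -330, -16, -18], [0, -196, -362, -16, -18], [0, -196, -362, -16, -18], [0, -196, -362, -16, -18]]

```text
clock: 7.3
eef_pos: [488.7, 247.0, 242.9]
eef_rot: [3.141, 0.003, 0.086]
wrist_force: [0.3, -0.2, -2.4]
finger_gap: 19.2
```

Call:
send_rows:
  series:
    - [[0, 0, 0, 0, 0], [0, 0, 0, 0, 0], [0, 0, 0, 0, 0]]

```text
clock: 7.6
eef_pos: [490.4, 243.8, 244.6]
eef_rot: [3.141, 0.001, 0.081]
wrist_force: [0.7, 0.5, -1.8]
finger_gap: 19.9
```

```bash
python3 - <<'E'
from h import *
c=shot('wrist'); save(c,'w2'); print(manip.read_state()['eef_pos'],manip.read_state()['finger_gap'])
hsv=cv2.cvtColor(c['img'],cv2.COLOR_RGB2HSV); m=((hsv[:,:,0]>100)&(hsv[:,:,0]<130)&(hsv[:,:,1]>120)).astype(np.uint8)
n,l,st,ce=cv2.connectedComponentsWithStats(m)
for i in range(1,n):
    if st[i,4]>300: print(i,st[i].tolist(),px2w(c,[ce[i]],6).round().tolist())
E
```

```text
[490.42586043 243.94701106 244.78248958] 19.46381070974943
1 [216, 39, 61, 142, 5969] [[595.0, 315.0]]
2 [408, 48, 45, 141, 3815] [[583.0, 135.0]]
3 [364, 61, 38, 134, 4015] [[583.0, 184.0]]
4 [282, 63, 77, 128, 4256] [[556.0, 242.0]]
5 [173, 98, 64, 93, 3295] [[541.0, 362.0]]
```

View pics/w2.png

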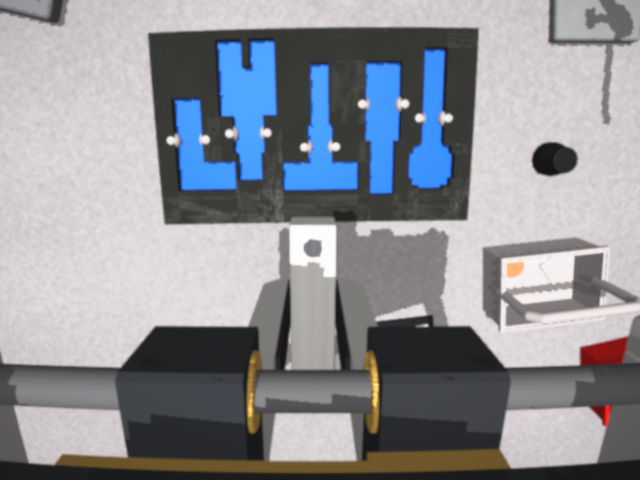

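```bash
python3 - <<'E'
from h import *
c=shot('wrist')
hsv=cv2.cvtColor(c['img'],cv2.COLOR_RGB2HSV); m=((hsv[:,:,0]>100)&(hsv[:,:,0]<130)&(hsv[:,:,1]>120)).astype(np.uint8)
n,l,st,ce=cv2.connectedComponentsWithStats(m)
for name,uv,yaw in (('gauge',(188,140),3.23),('tkey',(320,147),.09),('ratchet',(434,118),3.23)):
    k=l[int(uv[1]+25 if name=='gauge' else uv[1]),int(uv[0])]; p=px2w(c,[uv],10)[0]
    q,s=fit(c,name,l==k,[p[0],p[1],yaw],True); print(name,p.round(),np.round(q,3).tolist(),round(s,3))
    if name=='gauge': go(q[0],q[1],70,q[2])
print(px2w(c,[(150,35),(477,29),(467,219),(166,223)],16).round(1).tolist())
E
```

```text
gauge [552. 371.] [551.835, 368.603, 3.247] 0.899
go [71.4, -119.1, 174.9] roll -1.3 yaw0 0.081 j6 1.88
tkey [555. 242.] [554.574, 241.663, 0.083] 0.871
ratchet [592. 135.] [591.966, 137.83, 3.225] 0.815
[[645.1, 407.1], [674.9, 107.5], [497.7, 89.2], [469.0, 390.3]]
```

```bash
python3 - <<'E'
import h
from h import *
c=shot('wrist')
hsv=cv2.cvtColor(c['img'],cv2.COLOR_RGB2HSV); m=((hsv[:,:,0]>100)&(hsv[:,:,0]<130)&(hsv[:,:,1]>120)).astype(np.uint8)
n,l,st,ce=cv2.connectedComponentsWithStats(m)
for zt in (16,11,6):
  h.model=lambda c,name,q,rec:render(c,P[name](3.5,zt,zt),q)>0
  for name,uv,yaw in (('gauge',(188,140),3.23),('tkey',(320,147),.09),('ratchet',(434,118),3.23)):
    k=l[int(uv[1]+25 if name=='gauge' else uv[1]),int(uv[0])]; p=px2w(c,[uv],zt)[0]
    M=cv2.morphologyEx((l==k).astype(np.uint8),cv2.MORPH_CLOSE,np.ones((7,7)))
    q,s=fit(c,name,M>0,[p[0],p[1],yaw],True); print(zt,name,p.round(),np.round(q,3).tolist(),round(s,3))
E
```

```text
16 gauge [552. 369.] [552.278, 367.428, 3.243] 0.935
16 tkey [555. 243.] [555.369, 242.13, 0.095] 0.913
16 ratchet [592. 137.] [590.366, 138.105, 3.235] 0.902
11 gauge [552. 371.] [551.824, 368.801, 3.239] 0.939
11 tkey [555. 242.] [555.032, 241.712, 0.092] 0.897
11 ratchet [592. 136.] [591.15, 136.864, 3.233] 0.891
6 gauge [552. 372.] [551.535, 370.101, 3.242] 0.93
6 tkey [555. 242.] [554.812, 241.992, 0.092] 0.876
6 ratchet [592. 134.] [591.699, 135.466, 3.229] 0.875
```

Call:
send_rows:
  series:
    - [[0, 1, -60, 50, -1], [0, 1, -117, 95, -1], [0, 1, -117, 95, -1], [0, 1, -117, 95, -1], [0, 1, -117, 95, -1], [0, 1, -117, 95, -1], [0, 1, -117, 95, -1]]

```text
clock: 8.45
eef_pos: [482.3, 360.8, 151.5]
eef_rot: [-3.141, -0.002, 0.099]
wrist_force: [0.4, 0.2, -1.3]
finger_gap: 19.6
```

```bash
cat >> h.py <<'E'
def home(c,name,q0,zt=16,seed=None):
    global model
    hsv=cv2.cvtColor(c['img'],cv2.COLOR_RGB2HSV); m=((hsv[:,:,0]>100)&(hsv[:,:,0]<130)&(hsv[:,:,1]>120)).astype(np.uint8)
    n,l,st,ce=cv2.connectedComponentsWithStats(m)
    old=model; model=lambda c,name,q,rec:render(c,P[name](3.5,zt,zt),q)>0
    r=cv2.resize(model(c,name,q0,1).astype(np.uint8),(640,480)); k=np.bincount(l[(r>0)&(l>0)]).argmax()
    M=cv2.morphologyEx((l==k).astype(np.uint8),cv2.MORPH_CLOSE,np.ones((7,7)))
    q,s=fit(c,name,M>0,q0,True); model=old; return np.round(q,3),round(s,3)
E
python3 - <<'E'
from h import *
c=shot('wrist'); save(c,'w3')
for z in (16,6): print(home(c,'gauge',[552,368,3.24],z))
q=home(c,'gauge',[552,368,3.24],16)[0]
go(q[0],q[1],50,q[2]); print(manip.read_state()['finger_gap'])
E
```

```text
(array([552.468, 368.437,   3.236]), np.float64(0.948))
(array([552.05 , 368.707,   3.244]), np.float64(0.92))
go [70.5, -0.5, 101.5] roll 0.3 yaw0 0.099 j6 2.05
19.827832847092104
```

View pics/w3.png

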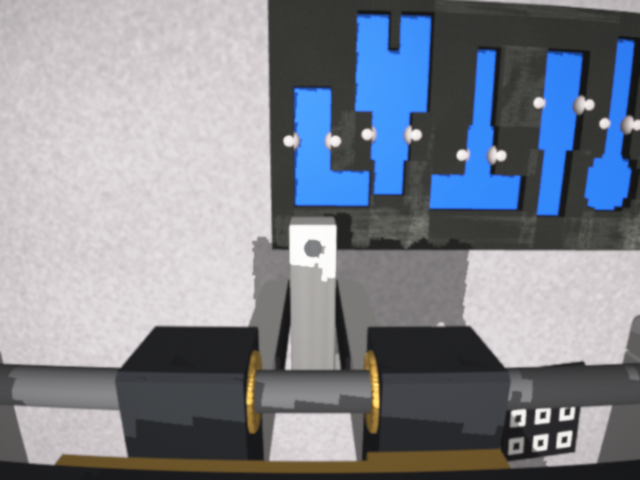

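Call:
send_rows:
  series:
    - [[0, 40, -0.5, 50, 0.3], [0, 70.5, -0.5, 80, 0.3], [0, 70.5, -0.5, 101, 0.3], [0, 70.5, -0.5, 101, 0.3], [0, 70.5, -0.5, 101, 0.3], [0, 70.5, -0.5, 101, 0.3]]

```text
clock: 9.1
eef_pos: [552.0, 369.6, 51.7]
eef_rot: [-3.14, -0.003, 0.095]
wrist_force: [0.1, 0.7, -1.2]
finger_gap: 19.3
```

```bash
python3 - <<'E'
from h import *
go(552.3,368.5,30,3.24); s=manip.read_state();print(s['eef_pos'],s['wrist_force'])
E
```

```text
go [0.1, 1.1, 21.7] roll -0.2 yaw0 0.095 j6 2.01
[552.0254413  369.58014393  51.68807149] [ 0.08463367  0.65978443 -1.18318166]
```

Call:
send_rows:
  series:
    - [[0, 0.2, 1, 15, 0], [0, 0.2, 1, 20, 0], [0, 0.2, 1, 22, 0], [0, 0.2, 1, 24, 0], [0, 0.2, 1, 25, 0], [0, 0.2, 1, 25, 0]]

```text
clock: 9.7
eef_pos: [551.9, 368.2, 24.0]
eef_rot: [3.142, -0.0, 0.095]
wrist_force: [-0.3, -0.0, -1.9]
finger_gap: 19.5
```

```bash
python3 - <<'E'
from h import *
go(552.3,368.5,25,3.24); s=manip.read_state();print(s['eef_pos'],s['eef_rot'],s['wrist_force'],s['moment'])
E
```

```text
go [0.4, -0.3, -1.0] roll -0.2 yaw0 0.095 j6 2.01
[551.89735837 368.16115789  23.96266931] [ 3.14156242e+00 -1.66972977e-04  9.49758200e-02] [-0.27939123 -0.02133387 -1.94619492] [ 0.08022009 -0.20671296  0.02738264]
```

Call:
send_rows:
  series:
    - [[0.45, 0, 0, -0.5, 0], [0.45, 0, 0, -0.5, 0], [0.45, 0, 0, -0.5, 0], [0.45, 0, 0, -30, 0], [0, 0, 0, -30, 0], [0, 0, 0, -30, 0], [0, 0, 0, -30, 0], [0, 0, 0, -30, 0], [0, 0, 0, -30, 0], [0, 0, 0, -30, 0]]

```text
clock: 10.7
eef_pos: [551.7, 368.1, 53.6]
eef_rot: [3.141, 0.0, 0.095]
wrist_force: [-0.6, -0.0, 1.8]
finger_gap: 0.6
```

```bash
python3 - <<'E'
from h import *
s=manip.read_state();print(s['eef_pos'],s['wrist_force'],s['finger_gap'])
c=shot('wrist'); save(c,'w4',(200,150,300,200),2)
E
```

```text
[551.72219071 368.09217299  53.61484636] [-5.97905193e-01 -1.63624542e-04  1.77707349e+00] 0.624792285125304
```

View pics/w4.png

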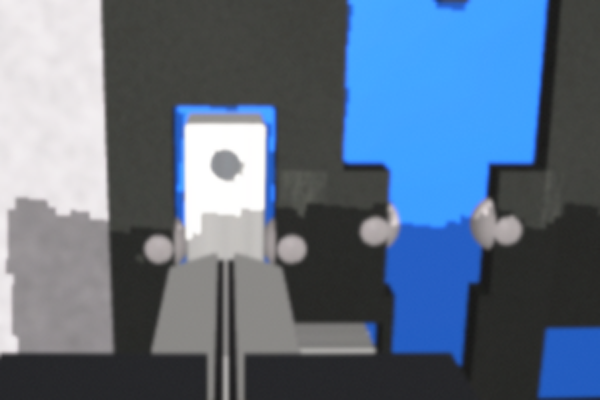

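Call:
send_rows:
  series:
    - [[0, 0, 0, 12, 0], [0, 0, 0, 15, 0], [0, 0, 0, 17, 0], [0, 0, 0, 18, 0], [0, 0, 0, 19, 0], [0, 0, 0, 20, 0], [0, 0, 0, 20.5, 0]]

```text
clock: 11.45
eef_pos: [552.0, 368.3, 34.3]
eef_rot: [-3.141, -0.001, 0.095]
wrist_force: [-2.8, -3.0, 8.9]
finger_gap: 0.5
```

Call:
send_rows:
  series:
    - [[0, 0, 0, 0.5, 0], [0, 0, 0, 1, 0], [0, 0, 0, 1, 0]]

```text
clock: 11.75
eef_pos: [552.0, 368.3, 34.2]
eef_rot: [-3.141, -0.001, 0.095]
wrist_force: [-6.4, -3.8, 13.8]
finger_gap: 0.3
```

Call:
send_rows:
  series:
    - [[0, 0, 0, 1, 0], [0, 0, 0, 2, 0], [0, 0, 0, 3, 0], [0, 0, 0, 3, 0]]

```text
clock: 12.15
eef_pos: [552.2, 368.4, 34.0]
eef_rot: [-3.141, -0.002, 0.095]
wrist_force: [-18.3, -11.2, 39.8]
finger_gap: 0.5
```

```bash
python3 - <<'E'
from h import *
s=manip.read_state();print(s['eef_pos'],s['wrist_force'])
go(580,320,260,.24)
E
```

```text
[552.20003744 368.4120165   34.0363479 ] [-18.29204782 -11.20315589  39.82969176]
go [23.4, 50.7, -226.0] roll -8.3 yaw0 0.095 j6 2.01
```

Call:
send_rows:
  series:
    - [[0, 0, 0, -15, 0], [0, 0, 0, -65, 0], [0, 0, 0, -115, 0], [0, 0, 0, -165, 0], [1, 0, 0, -212, 0], [1, 0, 0, -212, 0], [1, 0, 0, -212, 0]]

```text
clock: 12.85
eef_pos: [552.0, 368.3, 242.4]
eef_rot: [-3.141, -0.002, 0.095]
wrist_force: [1.2, 0.9, -1.3]
finger_gap: 21.3
```

Call:
send_rows:
  series:
    - [[1, -2, 150, 0, 2], [1, -2, 150, 0, 2], [1, -2, 150, 0, 5], [1, -5, 300, 0, 5], [1, -5, 300, 0, 5], [1, -5, 300, 0, 10], [1, -8, 450, 0, 10], [1, -8, 450, 0, 10], [1, -8, 450, 0, 10], [1, -8, 450, 0, 10]]

```text
clock: 13.85
eef_pos: [585.8, -85.7, 239.4]
eef_rot: [3.141, 0.003, -0.085]
wrist_force: [0.6, 0.1, -0.2]
finger_gap: 94.0
```

```bash
python3 - <<'E'
from h import *
s=manip.read_state();print(s['eef_pos'])
go(605,-260,110,-.08)
E
```

```text
[585.81838778 -85.66809485 239.36424167]
go [34.3, 172.0, 129.3] roll -0.3 yaw0 -0.085 j6 1.45
```

Call:
send_rows:
  series:
    - [[1, 15, 50, 0, 0], [1, 25, 100, 40, 0], [1, 34, 150, 80, 0], [1, 34, 172, 130, 0], [1, 34, 172, 150, 0], [1, 34, 172, 150, 0], [1, 34, 172, 150, 0], [1, 34, 172, 150, 0]]

```text
clock: 14.65
eef_pos: [607.8, -253.8, 93.8]
eef_rot: [3.141, -0.003, -0.078]
wrist_force: [0.2, 0.7, 0.4]
finger_gap: 94.1
```

```bash
python3 - <<'E'
from h import *
c=shot('wrist'); save(c,'w5')
for d in manip.silhouettes('tkey',c)[:2]:
    q,s=fit(c,'tkey',np.array(d['pixels']),[611,-261,3.06]); print(d['conf'],np.round(d['rect']),np.round(q,2),s)
    go(q[0],q[1],18,q[2])
print(manip.read_state()['eef_pos'])
E
```

```text
0.78 [600. 237.  40.  76.] [ 611.   -261.      3.06] 0.0
go [3.5, 6.7, 76.0] roll 0.2 yaw0 -0.078 j6 1.2
0.63 [274. 187. 104. 168.] [ 611.   -261.16    3.06] 0.8868178842376863
go [3.5, 6.8, 76.0] roll -0.0 yaw0 -0.078 j6 1.2
[ 607.81737907 -253.98639821   93.95210037]
```

Call:
send_rows:
  series:
    - [[1, 3.5, 6.8, 40, 0], [1, 3.5, 6.8, 76, 0], [1, 3.5, 6.8, 76, 0], [1, 3.5, 6.8, 76, 0], [0, 3.5, 6.8, 76, 0], [0, 3.5, 6.8, 76, 0], [0, 3.5, 6.8, 76, 0], [0, 3.5, 6.8, 76, 0], [0, 3.5, 6.8, 76, 0], [0, 3.5, 6.8, 76, 0]]

```text
clock: 15.75
eef_pos: [609.7, -261.8, 15.6]
eef_rot: [3.142, -0.0, -0.08]
wrist_force: [0.1, -0.1, 0.4]
finger_gap: 49.3
```

Call:
send_rows:
  series:
    - [[0, 0, 0, 0, 0], [0, 0, 0, 0, 0], [0, 0, 0, 0, 0], [0, 0, 0, 0, 0], [0, 0, 0, -30, 0], [0, 0, 0, -80, 0], [0, 0, 0, -130, 0], [0, 0, 0, -180, 0], [0, 0, 0, -222, 0], [0, 0, 0, -222, 0]]

```text
clock: 16.75
eef_pos: [611.1, -262.4, 244.6]
eef_rot: [3.138, -0.01, -0.08]
wrist_force: [0.1, 1.1, -0.7]
finger_gap: 15.5
```

```bash
python3 - <<'E'
from h import *
s=manip.read_state();print(s['eef_pos'],s['wrist_force'],s['finger_gap'])
go(555+70,242+7,245,3.235)
E
```

```text
[ 611.1257511  -262.44213514  244.58937856] [ 0.08252251  1.13866137 -0.70287859] 15.543871265941029
go [-26.8, -510.9, -2.6] roll -9.9 yaw0 -0.08 j6 1.19
```

Call:
send_rows:
  series:
    - [[0, -20, -30, -2, -8], [0, -30, -60, -2, -16], [0, -45, -90, -2, -24], [0, -60, -120, -2, -32], [0, -70, -150, -2, -40], [0, -80, -180, -2, -48], [0, -90, -205, -2, -56], [0, -90, -230, -2, -64], [0, -90, -255, -2, -72], [0, -90, -255, -2, -80]]

```text
clock: 17.75
eef_pos: [540.0, 2.0, 238.8]
eef_rot: [-3.141, -0.0, 1.325]
wrist_force: [-0.1, -0.3, -0.0]
finger_gap: 15.8
```

```bash
python3 - <<'E'
from h import *
s=manip.read_state();print(s['eef_pos'],s['eef_rot'],s['finger_gap'])
go(625,249,200,3.235)
E
```

```text
[540.03958969   1.95793606 238.8252719 ] [-3.14075198e+00 -2.82946533e-04  1.32488229e+00] 15.752856062859012
go [260.3, 22.3, 38.9] roll 70.6 yaw0 1.325 j6 0.18
```

Call:
send_rows:
  series:
    - [[0, 30, 2, 0, -8], [0, 60, 5, 0, -16], [0, 90, 8, 0, -24], [0, 120, 10, 0, -32], [0, 150, 12, 0, -40], [0, 180, 15, 0, -48], [0, 210, 18, 0, -56], [0, 240, 20, 0, -64], [0, 260, 22, 0, -72], [0, 260, 22, 0, -80]]

```text
clock: 18.75
eef_pos: [626.8, 248.0, 237.7]
eef_rot: [-3.141, -0.002, 2.721]
wrist_force: [0.8, -1.3, -0.5]
finger_gap: 15.6
```

Call:
send_rows:
  series:
    - [[0, 0, 0, 20, -8], [0, 0, 0, 40, -16], [0, 0, 0, 60, -24], [0, 0, 0, 80, -29.4], [0, 0, 0, 90, -29.4], [0, 0, 0, 90, -29.4], [0, 0, 0, 90, -29.4]]

```text
clock: 19.45
eef_pos: [627.1, 245.8, 150.1]
eef_rot: [3.141, 0.001, -3.059]
wrist_force: [0.1, 0.4, -0.4]
finger_gap: 15.6
```

```bash
python3 - <<'E'
from h import *
s=manip.read_state();print(s['eef_pos'],s['eef_rot'],s['finger_gap'],s['joints'][5])
c=shot('wrist'); save(c,'w6')
q,sc=home(c,'tkey',[555,242,.093]); print(q,sc,home(c,'tkey',[555,242,.093],6))
go(q[0]+1.3,q[1]+.1,50,q[2]+np.pi)
E
```

```text
[627.12232933 245.75274176 150.0915718 ] [ 3.14144112e+00  5.71158339e-04 -3.05940893e+00] 15.592707033335582 -1.3338726166920627
[5.55976e+02 2.42493e+02 9.50000e-02] 0.858 (array([5.54561e+02, 2.42795e+02, 9.90000e-02]), np.float64(0.845))
go [70.2, 2.5, 100.5] roll -0.7 yaw0 -3.059 j6 -1.33
```

View pics/w6.png

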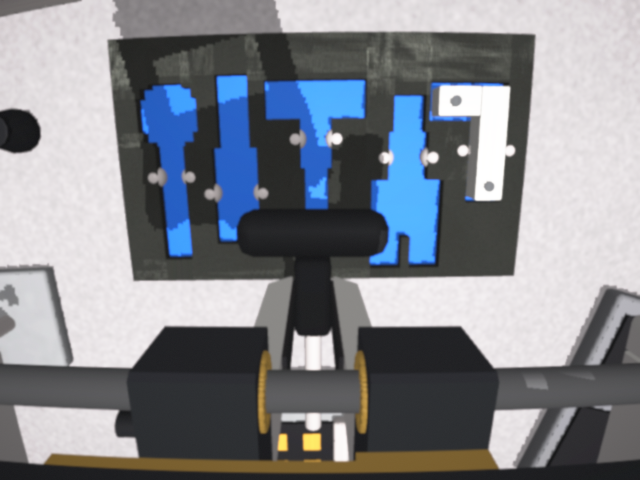

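```bash
python3 - <<'E'
from h import *
go(556.6,242.4,50,.096)
E
```

```text
go [70.9, 2.4, 100.5] roll -0.8 yaw0 -3.059 j6 -1.33
```

Call:
send_rows:
  series:
    - [[0, 40, 2, 50, -0.8], [0, 70.5, 2.6, 80, -0.8], [0, 70.5, 2.6, 100, -0.8], [0, 70.5, 2.6, 100, -0.8], [0, 70.5, 2.6, 100, -0.8], [0, 70.5, 2.6, 100, -0.8], [0, 70.5, 2.6, 100, -0.8]]

```text
clock: 20.2
eef_pos: [557.7, 242.6, 51.1]
eef_rot: [3.141, 0.003, -3.044]
wrist_force: [0.1, -0.3, -0.2]
finger_gap: 15.7
```

```bash
python3 - <<'E'
from h import *
go(556.6,242.4,25,.096)
E
```

```text
go [1.2, -0.1, 26.1] roll 0.1 yaw0 -3.044 j6 -1.32
```

Call:
send_rows:
  series:
    - [[0, 1, 0, 15, 0], [0, 1, 0, 20, 0], [0, 1, 0, 23, 0], [0, 1, 0, 25, 0], [0, 1, 0, 26, 0], [0, 1, 0, 26, 0]]

```text
clock: 20.8
eef_pos: [555.4, 242.2, 23.4]
eef_rot: [-3.142, -0.0, -3.043]
wrist_force: [0.3, 0.0, -1.9]
finger_gap: 15.4
```

Call:
send_rows:
  series:
    - [[0.4, 0, 0, -0.5, 0], [0.4, 0, 0, -0.5, 0], [0.4, 0, 0, -0.5, 0], [0.4, 0, 0, -30, 0], [0, 0, 0, -30, 0], [0, 0, 0, -30, 0], [0, 0, 0, -30, 0], [0, 0, 0, -30, 0], [0, 0, 0, -30, 0], [0, 0, 0, -30, 0]]

```text
clock: 21.8
eef_pos: [555.3, 242.2, 53.1]
eef_rot: [-3.141, -0.001, -3.043]
wrist_force: [-0.0, 0.3, -0.3]
finger_gap: 0.4
```

```bash
python3 - <<'E'
from h import *
s=manip.read_state();print(s['eef_pos'],s['wrist_force'],s['finger_gap'])
c=shot('wrist'); save(c,'w7',(150,100,340,240),2)
E
```

```text
[555.29310195 242.18254181  53.09149435] [-0.02282131  0.32833467 -0.25235413] 0.36857267819102874
```

View pics/w7.png

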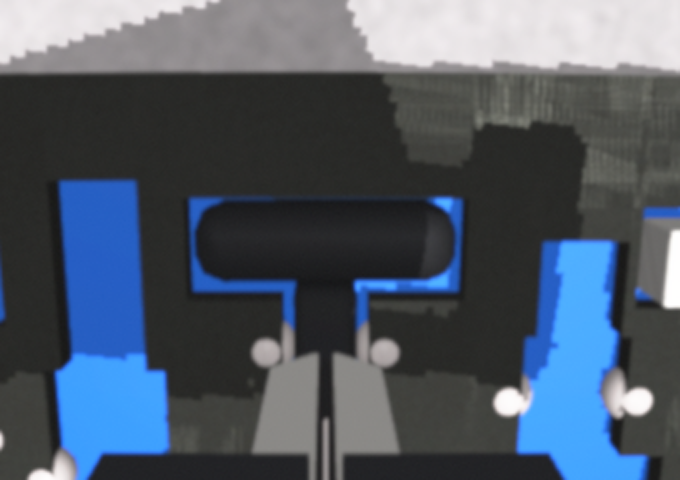

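Call:
send_rows:
  series:
    - [[0, 0, 0, 8, 0], [0, 0, 0, 12, 0], [0, 0, 0, 14, 0], [0, 0, 0, 16, 0], [0, 0, 0, 17, 0], [0, 0, 0, 18, 0], [0, 0, 0, 19, 0], [0, 0, 0, 19, 0]]

```text
clock: 22.65
eef_pos: [555.6, 242.3, 36.2]
eef_rot: [3.141, 0.001, -3.043]
wrist_force: [-8.9, -2.9, 16.7]
finger_gap: 0.2
```

Call:
send_rows:
  series:
    - [[0, 0, 0, 0.5, 0], [0, 0, 0, 1, 0], [0, 0, 0, 1.5, 0], [0, 0, 0, 1.5, 0]]

```text
clock: 23.05
eef_pos: [555.8, 242.4, 36.1]
eef_rot: [3.141, 0.001, -3.043]
wrist_force: [-14.5, -4.9, 31.2]
finger_gap: 0.3
```

Call:
send_rows:
  series:
    - [[0, 0, 0, -15, 0], [0, 0, 0, -65, 0], [0, 0, 0, -115, 0], [0, 0, 0, -165, 0], [0, 0, 0, -205, 0], [0, 0, 0, -205, 0]]

```text
clock: 23.65
eef_pos: [557.0, 242.8, 244.7]
eef_rot: [3.139, 0.01, -3.043]
wrist_force: [-1.0, -0.4, 0.1]
finger_gap: 0.5
```

Call:
send_rows:
  series:
    - [[1, 5, -30, 0, 8], [1, 15, -60, 0, 16], [1, 20, -90, 0, 24], [1, 25, -120, 0, 32], [1, 30, -150, 0, 40], [1, 35, -180, 0, 48], [1, 40, -210, 0, 56], [1, 40, -240, 0, 64], [1, 40, -240, 0, 72], [1, 40, -240, 0, 80]]

```text
clock: 24.65
eef_pos: [539.1, -1.4, 237.5]
eef_rot: [-3.141, -0.0, 1.836]
wrist_force: [1.3, -0.1, 0.5]
finger_gap: 77.1
```

```bash
python3 - <<'E'
from h import *
s=manip.read_state();print(s['eef_pos'],s['eef_rot'])
go(450,-235,150,.45)
E
```

```text
[539.09375409  -1.4492104  237.54852892] [-3.14118739e+00 -1.57618395e-04  1.83640685e+00]
go [-202.0, -147.2, 87.6] roll 79.4 yaw0 1.836 j6 -0.34
```

Call:
send_rows:
  series:
    - [[1, -25, -18, 0, 8], [1, -50, -36, 0, 16], [1, -75, -54, 0, 24], [1, -100, -73, 0, 32], [1, -125, -91, 0, 40], [1, -150, -110, 20, 48], [1, -175, -128, 50, 56], [1, -200, -147, 88, 64], [1, -202, -147, 88, 72], [1, -202, -147, 88, 79.4]]

```text
clock: 25.65
eef_pos: [451.2, -235.3, 148.5]
eef_rot: [-3.14, 0.001, 0.45]
wrist_force: [-0.5, 0.2, 0.1]
finger_gap: 94.0
```

Call:
send_rows:
  series:
    - [[1, 0, 0, 30, 0], [1, 0, 0, 60, 0], [1, 0, 0, 60, 0], [1, 0, 0, 60, 0], [1, 0, 0, 60, 0]]

```text
clock: 26.15
eef_pos: [452.8, -235.0, 91.5]
eef_rot: [3.14, -0.001, 0.458]
wrist_force: [0.1, -0.2, 0.3]
finger_gap: 93.9
```

```bash
python3 - <<'E'
from h import *
c=shot('wrist')
for d in manip.silhouettes('ratchet',c)[:2]:
    q,s=fit(c,'ratchet',np.array(d['pixels']),[452,-240,.45]); print(d['conf'],np.round(d['rect']),np.round(q,2),s)
    go(q[0],q[1],17,q[2])
print(manip.read_state()['eef_pos'])
E
```

```text
0.59 [292. 157.  61. 192.] [ 4.5234e+02 -2.3982e+02  4.4000e-01] 0.9599632996913837
go [-2.5, 4.0, 74.3] roll 0.8 yaw0 0.458 j6 0.56
[ 452.67598824 -234.99370836   91.32904661]
```

Call:
send_rows:
  series:
    - [[1, -2.5, 4, 40, 0.8], [1, -2.5, 4, 74, 0.8], [1, -2.5, 4, 74, 0.8], [1, -2.5, 4, 74, 0.8], [0, -2.5, 4, 74, 0.8], [0, -2.5, 4, 74, 0.8], [0, -2.5, 4, 74, 0.8], [0, -2.5, 4, 74, 0.8], [0, -2.5, 4, 74, 0.8], [0, -2.5, 4, 74, 0.8]]

```text
clock: 27.25
eef_pos: [451.7, -239.4, 16.1]
eef_rot: [3.142, -0.0, 0.444]
wrist_force: [-0.1, 0.6, 0.3]
finger_gap: 49.5
```

Call:
send_rows:
  series:
    - [[0, 0, 0, 0, 0], [0, 0, 0, 0, 0], [0, 0, 0, 0, 0], [0, 0, 0, 0, 0], [0, 0, 0, -30, 0], [0, 0, 0, -80, 0], [0, 0, 0, -130, 0], [0, 0, 0, -180, 0], [0, 0, 0, -225, 0], [0, 0, 0, -225, 0]]

```text
clock: 28.25
eef_pos: [453.1, -240.3, 246.9]
eef_rot: [3.134, -0.005, 0.444]
wrist_force: [1.3, 0.2, -1.5]
finger_gap: 13.3
```

```bash
python3 - <<'E'
from h import *
s=manip.read_state();print(s['eef_pos'],s['wrist_force'],s['finger_gap'])
go(540,0,240,1.836)
E
```

```text
[ 453.10837837 -240.27541999  246.93498121] [ 1.29840104  0.17011665 -1.5106351 ] 13.342519530592263
go [181.7, -179.7, 6.4] roll -79.8 yaw0 0.444 j6 0.57
```

Call:
send_rows:
  series:
    - [[0, 20, -20, 0, -8], [0, 45, -45, 0, -16], [0, 65, -65, 0, -24], [0, 90, -90, 0, -32], [0, 110, -110, 0, -40], [0, 130, -130, 0, -48], [0, 150, -150, 0, -56], [0, 170, -170, 0, -64], [0, 182, -180, 0, -72], [0, 182, -180, 0, -80]]

```text
clock: 29.25
eef_pos: [538.8, 3.1, 239.5]
eef_rot: [-3.14, -0.001, 1.848]
wrist_force: [-0.1, -0.6, -2.4]
finger_gap: 13.1
```

```bash
python3 - <<'E'
from h import *
s=manip.read_state();print(s['eef_pos'],s['eef_rot'],s['finger_gap'])
go(660,144,245,.095)
E
```

```text
[538.77961263   3.13769909 239.46238372] [-3.13980629e+00 -9.25867313e-04  1.84810828e+00] 13.140559912546339
go [102.3, 155.1, -5.7] roll -79.6 yaw0 1.848 j6 -0.34
```

Call:
send_rows:
  series:
    - [[0, 10, 15, -5, -8], [0, 22, 33, -5, -16], [0, 34, 51, -5, -24], [0, 46, 70, -5, -32], [0, 58, 88, -5, -40], [0, 70, 106, -5, -48], [0, 82, 124, -5, -56], [0, 92, 140, -5, -64], [0, 102, 155, -5, -72], [0, 102, 155, -5, -79.6]]

```text
clock: 30.25
eef_pos: [661.3, 142.4, 243.5]
eef_rot: [3.141, -0.003, -3.047]
wrist_force: [0.2, -0.1, -1.9]
finger_gap: 13.4
```

Call:
send_rows:
  series:
    - [[0, 0, 0, 30, 0], [0, 0, 0, 65, 0], [0, 0, 0, 95, 0], [0, 0, 0, 95, 0], [0, 0, 0, 95, 0], [0, 0, 0, 95, 0], [0, 0, 0, 95, 0]]

```text
clock: 30.95
eef_pos: [661.5, 141.0, 152.7]
eef_rot: [3.141, 0.003, -3.054]
wrist_force: [0.7, 0.1, -1.6]
finger_gap: 13.0
```

```bash
python3 - <<'E'
from h import *
s=manip.read_state();print(s['eef_pos'],s['eef_rot'],s['finger_gap'])
c=shot('wrist'); save(c,'w8')
for z in (16,11,6): print(home(c,'ratchet',[590.5,137.5,3.235],z))
q,_=home(c,'ratchet',[590.5,137.5,3.235],16)
go(q[0],q[1],50,q[2])
E
```

```text
[661.51947512 141.02769086 152.74889717] [ 3.14140649e+00  2.52166653e-03 -3.05360238e+00] 13.019616834936386
(array([590.308, 137.642,   3.241]), np.float64(0.627))
(array([589.203, 137.432,   3.247]), np.float64(0.625))
(array([587.942, 137.816,   3.246]), np.float64(0.624))
go [71.3, 2.9, 102.3] roll -0.7 yaw0 -3.054 j6 -1.5
```

View pics/w8.png

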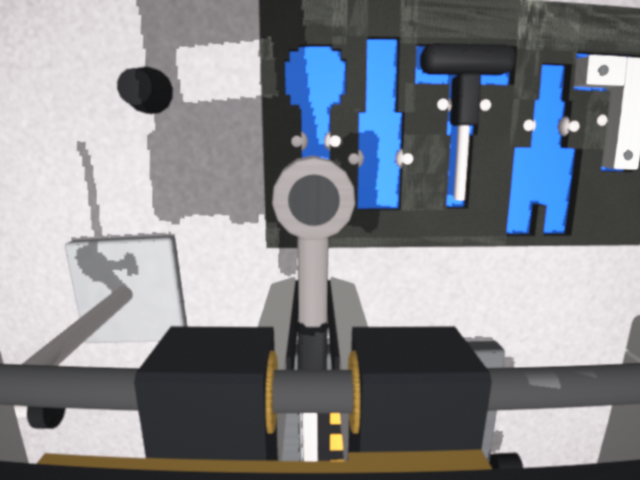

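```bash
python3 - <<'E'
from h import *
c=shot('wrist'); print(px2w(c,[(316,141)],14)); go(590.4,137.6,50,3.238)
E
```

```text
[[591.69705451 137.90891117]]
go [71.1, 2.8, 102.0] roll -0.5 yaw0 -3.054 j6 -1.5
```

Call:
send_rows:
  series:
    - [[0, 40, 2, 50, -0.6], [0, 71, 2.9, 80, -0.6], [0, 71, 2.9, 102, -0.6], [0, 71, 2.9, 102, -0.6], [0, 71, 2.9, 102, -0.6], [0, 71, 2.9, 102, -0.6], [0, 71, 2.9, 102, -0.6]]

```text
clock: 31.75
eef_pos: [591.2, 137.7, 50.6]
eef_rot: [3.141, 0.003, -3.043]
wrist_force: [-0.3, 0.0, -1.0]
finger_gap: 13.3
```

```bash
python3 - <<'E'
from h import *
go(590.4,137.6,25,3.238)
E
```

```text
go [0.9, -0.0, 25.6] roll 0.1 yaw0 -3.043 j6 -1.5
```

Call:
send_rows:
  series:
    - [[0, 0, 0, 15, 0], [0, 0, 0, 20, 0], [0, 0, 0, 23, 0], [0, 0, 0, 25, 0], [0, 0, 0, 25.5, 0], [0, 0, 0, 25.5, 0]]

```text
clock: 32.35
eef_pos: [592.5, 137.4, 28.2]
eef_rot: [-3.141, 0.007, -3.043]
wrist_force: [-9.7, -6.6, 45.1]
finger_gap: 13.5
```

Call:
send_rows:
  series:
    - [[0.4, 0, 0, -0.5, 0], [0.4, 0, 0, -0.5, 0], [0.4, 0, 0, -0.5, 0], [0.4, 0, 0, -30, 0], [0, 0, 0, -30, 0], [0, 0, 0, -30, 0], [0, 0, 0, -30, 0], [0, 0, 0, -30, 0], [0, 0, 0, -30, 0], [0, 0, 0, -30, 0]]

```text
clock: 33.35
eef_pos: [589.8, 137.6, 53.1]
eef_rot: [-3.142, -0.001, -3.043]
wrist_force: [0.3, 0.8, -0.1]
finger_gap: 0.7
```

```bash
python3 - <<'E'
from h import *
s=manip.read_state();print(s['eef_pos'],s['wrist_force'],s['finger_gap'])
c=shot('wrist'); save(c,'w9',(150,100,340,240),2)
E
```

```text
[589.79855452 137.57637501  53.08297134] [ 0.33188873  0.82994886 -0.06433788] 0.6536912600651499
```

View pics/w9.png

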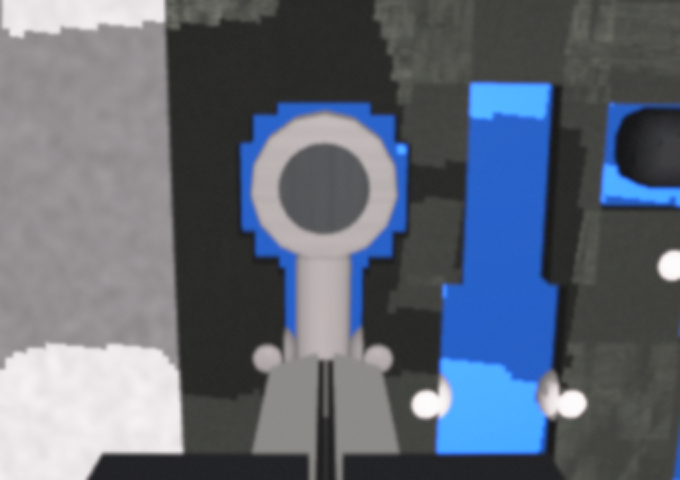

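Call:
send_rows:
  series:
    - [[0, 0, 0, 8, 0], [0, 0, 0, 12, 0], [0, 0, 0, 14, 0], [0, 0, 0, 16, 0], [0, 0, 0, 17, 0], [0, 0, 0, 18, 0], [0, 0, 0, 19, 0], [0, 0, 0, 19, 0]]

```text
clock: 34.2
eef_pos: [589.9, 137.6, 34.5]
eef_rot: [-3.142, -0.0, -3.043]
wrist_force: [-0.0, -0.6, -0.6]
finger_gap: 1.1
```

Call:
send_rows:
  series:
    - [[0, 0, 0, 0.5, 0], [0, 0, 0, 1, 0], [0, 0, 0, 1.5, 0], [0, 0, 0, 1.5, 0]]

```text
clock: 34.6
eef_pos: [590.1, 137.6, 34.2]
eef_rot: [-3.142, 0.001, -3.043]
wrist_force: [-6.3, -2.3, 12.4]
finger_gap: 0.4
```

Call:
send_rows:
  series:
    - [[0, 0, 0, 0.7, 0], [0, 0, 0, 1.4, 0], [0, 0, 0, 1.4, 0], [0, 0, 0, -10, 0], [0, 0, 0, -60, 0], [0, 0, 0, -110, 0], [0, 0, 0, -160, 0], [0, 0, 0, -200, 0], [0, 0, 0, -200, 0], [0, 0, 0, -200, 0]]

```text
clock: 35.6
eef_pos: [590.0, 137.6, 233.5]
eef_rot: [3.141, 0.001, -3.043]
wrist_force: [0.2, 0.2, -0.5]
finger_gap: 0.4
```

```bash
python3 - <<'E'
from h import *
c=shot('wrist'); save(c,'w10'); s=manip.read_state();print(s['eef_pos'])
t=shot('top')
for n in ('pail','hook'):
    for d in manip.silhouettes(n,t)[:2]:
        m=np.array(d['pixels']); cn=max(cv2.findContours(m.astype(np.uint8),0,2)[0],key=cv2.contourArea)
        print(n,d['conf'],np.round(d['rect']),cv2.minAreaRect(cn), t['img'][m].mean(0).round())
E
```

```text
[589.65574167 137.52200335 232.19192402]
pail 0.88 [275. 258.  49.  39.] ((297.75537109375, 277.5278015136719), (31.53751564025879, 46.380916595458984), 79.11447143554688) [120. 111. 111.]
pail 0.75 [332. 296.  52.  48.] ((357.8248596191406, 319.6578369140625), (33.888309478759766, 47.0286750793457), 72.75853729248047) [152.  49.  48.]
hook 0.61 [289. 138.  35.  51.] ((303.904296875, 165.80630493164062), (48.50628662109375, 34.500946044921875), 82.14668273925781) [105. 104. 106.]
```

View pics/w10.png

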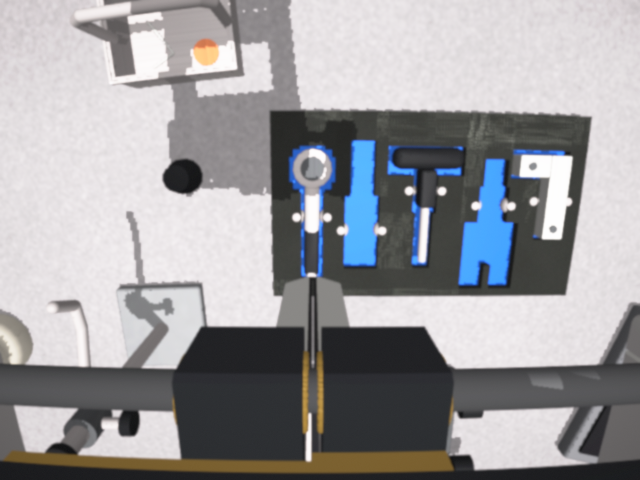

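Call:
send_rows:
  series:
    - [[0, 0, 0, -35, 8], [0, 0, 0, -68, 16], [0, -10, -30, -68, 24], [0, -20, -60, -68, 32], [0, -30, -90, -68, 40], [0, -40, -125, -68, 48], [0, -50, -160, -68, 56], [0, -60, -195, -68, 64], [0, -68, -225, -68, 72], [0, -68, -225, -68, 80]]

```text
clock: 36.8
eef_pos: [680.1, -83.4, 298.7]
eef_rot: [-3.139, -0.001, 1.834]
wrist_force: [0.7, -0.3, -0.0]
finger_gap: 0.1
```

Call:
send_rows:
  series:
    - [[0, 0, 0, 0, 8], [0, 0, 0, 0, 15.6], [1, 0, 0, 0, 15.6], [1, 0, 0, 0, 15.6], [1, 0, 0, 0, 15.6], [1, 0, 0, 0, 15.6], [1, 0, 0, 0, 15.6]]

```text
clock: 37.5
eef_pos: [679.7, -79.6, 300.9]
eef_rot: [-3.141, -0.0, 1.573]
wrist_force: [0.7, -0.4, 0.1]
finger_gap: 37.2
```

```bash
python3 - <<'E'
from h import *
c=shot('wrist'); save(c,'w11'); s=manip.read_state();print(s['eef_pos'],s['eef_rot'],s['joints'])
import pickle; pickle.dump({k:c[k] for k in('img','W','vfov','cx','cy','dist')},open('hook.pkl','wb'))
print(w2px(c,[[727,-11,0],[727,-11,205]]))
E
```

```text
[679.73351845 -79.60658063 300.98581028] [ 3.14156729e+00 -1.96216824e-05  1.57238456e+00] [-1.70097067e-01  5.84794846e-01  9.19980368e-01  2.37185531e-05
  1.63679580e+00 -1.71683738e-01]
[[354.52180862 142.85398744]
 [386.50456424 144.37779912]]
```

View pics/w11.png

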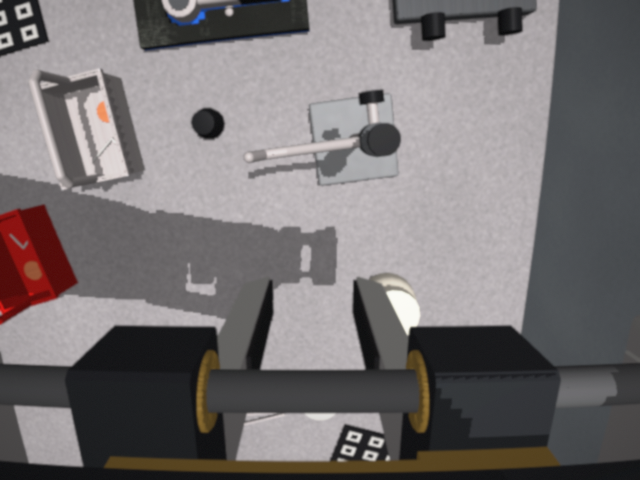

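```bash
python3 - <<'E'
from h import *
import pickle; c=pickle.load(open('hook.pkl','rb'))
rod=px2w(c,[(381,138)],205)[0]; tip=px2w(c,[(251,157)],179)[0]; mid=px2w(c,[(354,143.5)],155)[0]
pl=px2w(c,[(311,105),(391,95),(397,173),(320,184)],14)
d=rod-tip; print('rod',rod,'tip',tip,'len',np.hypot(*d),'yaw',np.arctan2(d[1],d[0]))
print('plate c',pl.mean(0),'edges',[(np.hypot(*(pl[(i+1)%4]-pl[i])).round(1),np.arctan2(*(pl[(i+1)%4]-pl[i])[::-1]).round(3)) for i in range(4)])
b=px2w(c,[(38,78),(68,184)],105); e=b[1]-b[0]; print('bar',b,b.mean(0),np.hypot(*e),np.arctan2(e[1],e[0]))
go(440,-70,250,1.57)
E
```

```text
rod [723.31966241  -7.04142233] tip [636.29068085 -20.16008802] len 88.012175413988 yaw 0.1496126529044337
plate c [725.87394754  -7.73460429] edges [(np.float64(86.4), np.float64(0.127)), (np.float64(83.7), np.float64(-1.45)), (np.float64(86.5), np.float64(-2.995)), (np.float64(85.4), np.float64(1.69))]
bar [[437.46274097  48.38392403]
 [454.82088262 -45.62544693]] [446.14181179   1.37923855] 95.59846708763747 -1.38821008371134
go [10.0, -239.7, 51.0] roll 0.1 yaw0 1.572 j6 -0.17
```

Call:
send_rows:
  series:
    - [[1, 5, -40, 0, 0], [1, 10, -80, 0, 0], [1, 15, -120, 0, -5], [1, 20, -170, 30, -10.4], [1, 20, -222, 70, -10.4], [1, 20, -222, 111, -10.4], [1, 20, -222, 111, -10.4], [1, 20, -222, 111, -10.4], [1, 20, -222, 111, -10.4], [1, 20, -222, 111, -10.4]]

```text
clock: 38.55
eef_pos: [459.3, -60.0, 191.6]
eef_rot: [3.139, 0.001, 1.753]
wrist_force: [-0.1, 0.1, -0.9]
finger_gap: 94.3
```

```bash
python3 - <<'E'
from h import *
c=shot('wrist'); save(c,'w12'); s=manip.read_state();print(s['eef_pos'],s['eef_rot'])
import pickle; pickle.dump({k:c[k] for k in('img','W','vfov','cx','cy','dist')},open('pail.pkl','wb'))
print(w2px(c,[[437.5,48.4,105],[454.8,-45.6,105]]))
E
```

```text
[458.96098699 -59.95433308 191.28772394] [3.13973108e+00 7.21465548e-04 1.75318799e+00]
[[309.00329345  72.40551433]
 [309.16069739 229.07282566]]
```

View pics/w12.png

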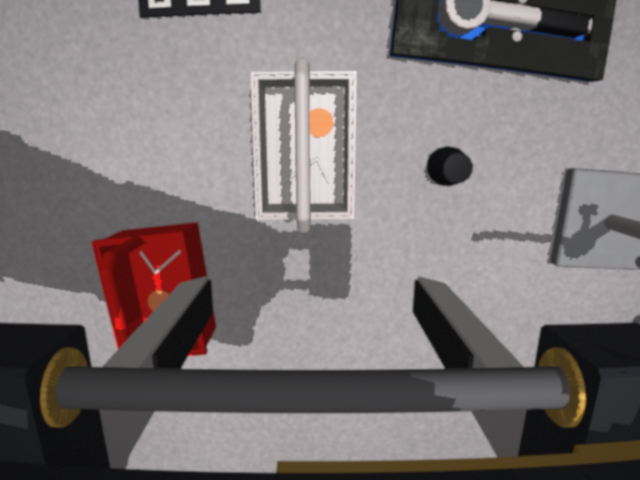

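```bash
python3 - <<'E'
from h import *
import pickle; c=pickle.load(open('pail.pkl','rb'))
b=px2w(c,[(302.5,64),(304.5,228)],105); e=b[0]-b[1]; L=np.hypot(*e); y=np.arctan2(e[1],e[0]); print(b,b.mean(0),L,y)
r=px2w(c,[(251,71),(357,71),(354,219),(257,220)],50); print(r.mean(0),[np.hypot(*(r[(i+1)%4]-r[i])).round(1) for i in range(4)])
g=(b.mean(0)+r.mean(0))/2-27*e/L; print(g); go(g[0],g[1],94,y)
E
```

```text
[[432.83707576  52.41311596]
 [451.71959131 -45.44854713]] [442.27833354   3.48228442] 99.66671709176563 1.761405002402915
[442.17283678   3.42497361] [np.float64(76.7), np.float64(109.0), np.float64(75.5), np.float64(109.8)]
[447.34091287 -23.05737667]
go [38.5, -4.9, 97.3] roll -0.5 yaw0 1.753 j6 -0.39
```

Call:
send_rows:
  series:
    - [[1, 20, -5, 30, -0.5], [1, 38.5, -5, 60, -0.5], [1, 38.5, -5, 97, -0.5], [1, 38.5, -5, 97, -0.5], [1, 38.5, -5, 97, -0.5], [0, 38.5, -5, 97, -0.5], [0, 38.5, -5, 97, -0.5], [0, 38.5, -5, 97, -0.5], [0, 38.5, -5, 97, -0.5], [0, 38.5, -5, 97, -0.5]]
  newtons: 55

```text
clock: 39.6
eef_pos: [445.9, -22.9, 93.3]
eef_rot: [3.141, 0.0, 1.762]
wrist_force: [-0.1, 0.3, -0.2]
finger_gap: 57.8
```

Call:
send_rows:
  series:
    - [[0, 0, 0, 0, 0], [0, 0, 0, 0, 0], [0, 0, 0, 0, 0], [0, 0, 0, 0, 0], [0, 0, 0, 0, 0], [0, 0, 0, 0, 0], [0, 0, 0, -10, 0], [0, 0, 0, -20, 0], [0, 0, 0, -20, 0], [0, 0, 0, -20, 0]]

```text
clock: 40.6
eef_pos: [445.9, -22.9, 113.3]
eef_rot: [3.141, 0.0, 1.762]
wrist_force: [0.3, -0.7, -1.4]
finger_gap: 7.5
```

```bash
python3 - <<'E'
from h import *
s=manip.read_state();print(s['eef_pos'],s['eef_rot'],s['wrist_force'],s['finger_gap'],s['moment'])
c=shot('wrist'); save(c,'w13',(160,0,330,330),1.5); b=px2w(c,[(300,60)],105)
E
```

```text
[445.93844527 -22.86267627 113.34031034] [3.14082416e+00 2.54963885e-04 1.76171482e+00] [ 0.30982565 -0.65985652 -1.4263372 ] 7.491157024676352 [-0.09772859 -0.1600984  -0.01994643]
```

View pics/w13.png

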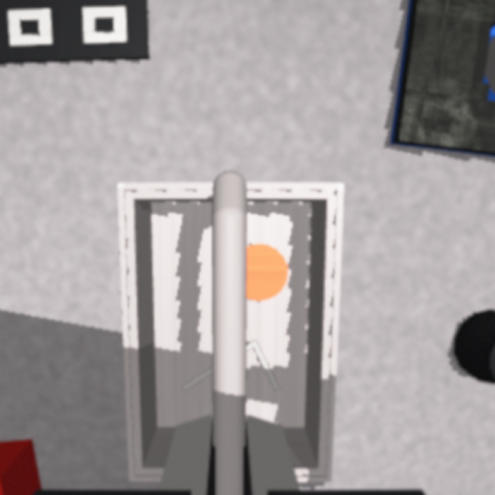

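```bash
python3 - <<'E'
from h import *
c=shot('wrist'); T=tool_T()
P_=[(T@np.array([x,0,-11.7,1]))[:3] for x in (26.6,74.5)]; print(w2px(c,P_))
go(558.5,-57.4,181.5,1.706)
E
```

```text
[[311.99742953 251.87065589]
 [311.99709784 130.07145907]]
go [-55.4, 104.2, -68.7] roll 3.2 yaw0 1.762 j6 -0.32
```

Call:
send_rows:
  series:
    - [[0, 0, 0, -20, 0], [0, 0, 0, -45, 0], [0, 0, 0, -69, 0], [0, -15, 25, -69, 1], [0, -28, 52, -69, 2], [0, -42, 78, -69, 3.2], [0, -55, 104, -69, 3.2], [0, -55, 104, -69, 3.2], [0, -55, 104, -69, 3.2], [0, -55, 104, -69, 3.2]]

```text
clock: 41.7
eef_pos: [557.7, -56.9, 181.7]
eef_rot: [-3.141, -0.0, 1.706]
wrist_force: [-0.7, 0.4, -2.3]
finger_gap: 7.5
```

```bash
python3 - <<'E'
from h import *
s=manip.read_state();print(s['eef_pos'],s['eef_rot'],s['wrist_force'],s['finger_gap'])
c=shot('wrist'); save(c,'w14'); 
print(w2px(c,[(654,-17.5,158.5),(635.5,-20,179),(725,-7.5,205)]))
t=shot('scene'); save(t,'s14',(200,160,260,200),3)
go(657.6,-43.9,181.5,1.706)
E
```

```text
[557.73817073 -56.89787846 181.7176875 ] [-3.14082626e+00 -2.45477124e-04  1.70605248e+00] [-0.69411346  0.37724824 -2.26197319] 7.46610295496494
[[514.57776688 234.49992218]
 [495.85075852 244.58708532]
 [725.31669051 259.14037896]]
go [-0.6, 100.5, 0.7] roll 0.0 yaw0 1.706 j6 -0.3
```

View pics/s14.png

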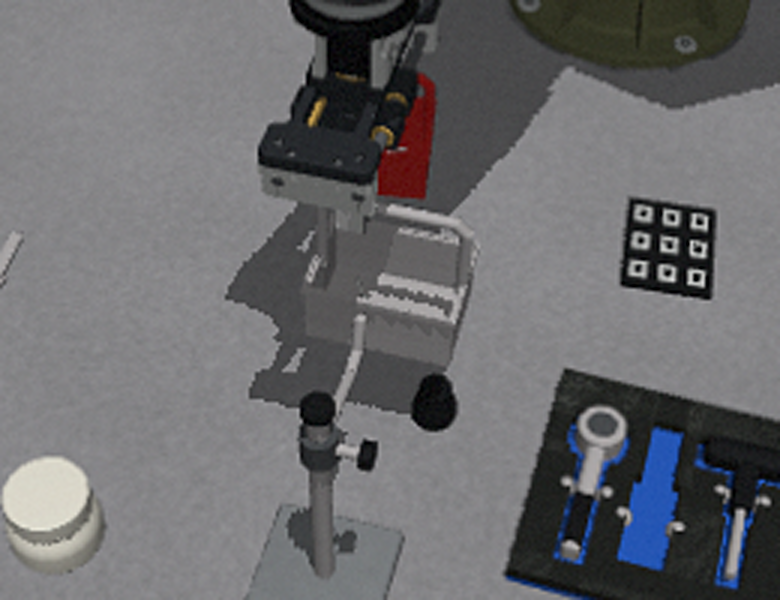

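```bash
python3 - <<'E'
from h import *
t=shot('scene'); T=tool_T()
p=w2px(t,[(T@np.array([x,0,-11.7,1]))[:3] for x in (5,26.6,68,74)]+[(635.5,-20,179),(654,-17.5,158.5),(725,-7.5,205)]); print(((p-[200,160])*3).round())
w=shot('wrist'); im=w['img'][200:290,460:560]; print(w['shot'])
for d in manip.find_in('hook_tip',w)[:2]+manip.find_in('hook',w)[:2]: print(d)
E
```

```text
[[361. 204.]
 [392. 210.]
 [453. 223.]
 [462. 224.]
 [358. 317.]
 [350. 359.]
 [317. 405.]]
28
{'rect': [455.5, 140.0, 184.5, 121.0], 'conf': 0.71}
{'rect': [239.1, 117.3, 150.7, 248.2], 'conf': 0.2}
{'rect': [457.7, 143.1, 181.6, 113.8], 'conf': 0.83}
```

Call:
send_rows:
  series:
    - [[0, 0, 15, 0.5, 0], [0, 0, 30, 0.5, 0], [0, 0, 45, 0.5, 0], [0, 0, 60, 0.5, 0], [0, 0, 75, 0.5, 0], [0, 0, 88, 0.5, 0], [0, -0.5, 97, 0.5, 0], [0, -0.5, 100.5, 0.5, 0], [0, -0.5, 100.5, 0.5, 0], [0, -0.5, 100.5, 0.5, 0]]

```text
clock: 43.0
eef_pos: [657.7, -44.1, 181.5]
eef_rot: [-3.141, -0.0, 1.706]
wrist_force: [0.2, -1.2, -2.2]
finger_gap: 7.2
```

```bash
python3 - <<'E'
from h import *
s=manip.read_state();print(s['eef_pos'],s['wrist_force'],s['finger_gap'])
t=shot('scene'); T=tool_T()
go(657.6,-43.9,147.3,1.706)
E
```

```text
[657.70676609 -44.11322907 181.53814014] [ 0.20160832 -1.24655562 -2.20621289] 7.235285607349626
go [0.2, -0.0, 34.3] roll -0.0 yaw0 1.706 j6 -0.26
```

Call:
send_rows:
  series:
    - [[0, 0, 0, 8, 0], [0, 0, 0, 16, 0], [0, 0, 0, 23, 0], [0, 0, 0, 28, 0], [0, 0, 0, 31, 0], [0, 0, 0, 31, 0], [0, 0, 0, 31, 0]]

```text
clock: 43.75
eef_pos: [658.1, -44.1, 150.7]
eef_rot: [3.141, 0.0, 1.706]
wrist_force: [0.2, -0.3, -1.9]
finger_gap: 7.5
```

Call:
send_rows:
  series:
    - [[0, 0, 0, 1, 0], [0, 0, 0, 2, 0], [0, 0, 0, 2.5, 0], [0, 0, 0, 2.5, 0]]

```text
clock: 44.15
eef_pos: [658.0, -44.1, 148.0]
eef_rot: [-3.142, -0.0, 1.706]
wrist_force: [0.9, -0.3, -1.6]
finger_gap: 7.1
```

Call:
send_rows:
  series:
    - [[0, 0, 0, 0.7, 0], [0, 0, 0, 1.4, 0], [0, 0, 0, 2, 0], [0, 0, 0, 2, 0]]

```text
clock: 44.55
eef_pos: [658.2, -44.2, 146.4]
eef_rot: [3.141, 0.0, 1.706]
wrist_force: [-1.1, -0.8, 3.0]
finger_gap: 7.6
```

Call:
send_rows:
  series:
    - [[0.15, 0, 0, -0.5, 0], [0.25, 0, 0, -0.5, 0], [0.3, 0, 0, -0.5, 0], [0.3, 0, 0, -0.5, 0], [0.3, 0, 0, -0.5, 0], [0.3, 0, 0, -0.5, 0], [0.3, 0, 0, -0.5, 0], [0.3, 0, 0, -0.5, 0]]

```text
clock: 45.35
eef_pos: [658.0, -44.1, 146.5]
eef_rot: [3.142, 0.0, 1.706]
wrist_force: [0.4, 0.4, -1.2]
finger_gap: 28.2
```

Call:
send_rows:
  series:
    - [[0.3, 0, 0, -10, 0], [0.3, 0, 0, -20, 0], [0.3, 0, 0, -40, 0], [0.3, 0, 0, -65, 0], [0.3, 0, 0, -100, 0], [0.3, -50, 0, -130, 0], [0.3, -100, 0, -130, 0], [0.3, -140, 0, -130, 0], [0.3, -140, 0, -130, 0], [0.3, -140, 0, -130, 0]]

```text
clock: 46.35
eef_pos: [676.7, -183.7, 277.0]
eef_rot: [3.141, 0.0, 1.704]
wrist_force: [0.2, 0.1, -0.1]
finger_gap: 28.8
```

```bash
python3 - <<'E'
from h import *
s=manip.read_state();print(s['eef_pos'],s['wrist_force'],s['finger_gap'])
t=shot('scene'); save(t,'s15',(180,170,360,240),2.2)
p=w2px(t,[(654,-17.5,158.5)]); print(((p-[180,170])*2.2).round())
c=shot('top')
Q={'gauge':[552.3,368.5,3.24],'tkey':[555.3,242.3,.096],'ratchet':[590.4,137.6,3.238]}
for n in Q:
    for d in manip.silhouettes(n,c)[:1]: print(n,round(d['conf'],2),np.round(d['rect']))
for n in 'driver tkey cutters gauge ratchet pail loupe spool tub solvent tweezers'.split():
    for d in manip.find_in(n,t)[:2]: print(n,round(d['conf'],2),np.round(d['rect']).tolist())
E
```

```text
[ 676.74063634 -183.68883079  276.95776138] [ 0.18748088  0.09526586 -0.11735151] 28.800992434262383
[[301. 241.]]
gauge 0.76 [148. 220.  25.  33.]
tkey 0.78 [482. 211.  31.  44.]
ratchet 0.77 [243. 197.  14.  47.]
tkey 0.93 [436.0, 308.0, 30.0, 42.0]
tkey 0.74 [154.0, 212.0, 27.0, 34.0]
gauge 0.67 [484.0, 316.0, 30.0, 41.0]
gauge 0.64 [281.0, 268.0, 57.0, 109.0]
ratchet 0.71 [385.0, 298.0, 24.0, 49.0]
pail 0.92 [303.0, 182.0, 44.0, 45.0]
pail 0.67 [282.0, 265.0, 56.0, 110.0]
loupe 0.64 [349.0, 286.0, 6.0, 17.0]
spool 0.93 [174.0, 277.0, 25.0, 19.0]
tub 0.91 [198.0, 311.0, 37.0, 44.0]
tub 0.63 [280.0, 266.0, 55.0, 111.0]
solvent 0.83 [472.0, 233.0, 23.0, 34.0]
solvent 0.2 [289.0, 276.0, 56.0, 54.0]
tweezers 0.43 [186.0, 236.0, 21.0, 32.0]
tweezers 0.15 [483.0, 317.0, 28.0, 40.0]
```

View pics/s15.png

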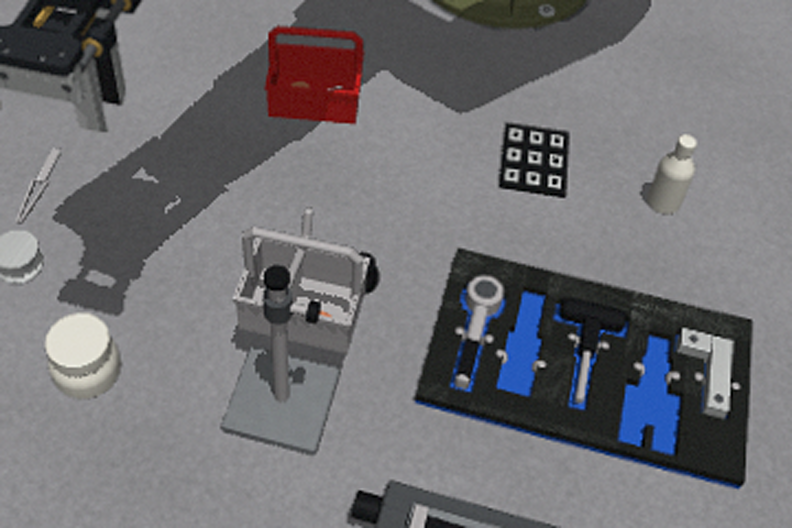

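Call:
send_rows:
  series:
    - [[0.3, 0, 0, 0, 0], [0.3, 0, 0, 0, 0], [0.3, 0, 0, 0, 0], [0.3, 0, 0, 0, 0], [0.3, 0, 0, 0, 0], [0.3, 0, 0, 0, 0], [0.3, 0, 0, 0, 0], [0.3, 0, 0, 0, 0], [0.3, 0, 0, 0, 0], [0.3, 0, 0, 0, 0]]

```text
clock: 48.15
eef_pos: [676.9, -182.8, 276.5]
eef_rot: [-3.142, -0.0, 1.706]
wrist_force: [0.6, 0.6, -0.4]
finger_gap: 28.4
```

```bash
python3 - <<'E'
import h
from h import *
a=shot('scene'); 
for i in range(6): t=shot('scene')
d=np.abs(a['img'].astype(int)-t['img']).max(2)[260:340,280:350]; print('pail motion px>40:',(d>40).sum())
h.model=lambda c,n,q,r:render(c,P[n](0,6,6+H[n]),q)>0
for n,q0 in {'gauge':[552.3,368.5,3.24],'tkey':[555.3,242.3,.096],'ratchet':[590.4,137.6,3.238]}.items():
    m=np.array(manip.silhouettes(n,t)[0]['pixels']); print(n,*fit(t,n,m,q0))
E
```

```text
pail motion px>40: 4
gauge [np.float64(551.1466052917682), np.float64(368.9030383969639), np.float64(3.25137821733296)] 0.8641928079571538
tkey [np.float64(552.6737964722581), np.float64(243.09365343173795), np.float64(0.1043549795287034)] 0.7953454008127078
ratchet [np.float64(588.9589522814719), np.float64(136.9424654738614), np.float64(3.2423279937482894)] 0.8738049713193117
```

The fits agree with the homes to within calibration, and the pail is still. Handing in.

```bash
python3 -c "
from cell import manip
print(manip.sign_off())"
```

```text
the job is handed in; nothing more can be done
None
```

I handed the job in at about 48 s. The gauge, black T-key and ratchet are in their recesses and the steel pail hangs on the hook. The driver and cutters were not on the table. I left the yellow key, the red pail and the bystanders alone.

**Tools:**
- **Pressing:** I pressed each tool with the shut fingers until it stopped moving. The force reached about 40 N on the gauge and 31 N on the T-key. On the ratchet, 12 N was the last reading, and I pressed a little further after that.
- **Height:** The fingertips stopped at 26.2, 28.1 and 26.2 mm, against 26, 28 and 26 mm expected for seated tools.
- **Position:** The last scene-camera fits put the tools 1.3 mm (gauge), 2.7 mm (T-key) and 1.6 mm (ratchet) from my measured homes, and within about 0.01 rad in turn. The T-key fit was the weakest (overlap 0.80), so its offset is the least certain.

**Pail:** The wrist force rose from about -1.9 N to +3 N as the bar met the hook. The last picture shows the pail hanging level at the hook's seat. Frames taken about 0.3 s apart showed almost no movement.

**One disagreement:** The ratchet met about 45 N on its first insertion, at the wrist. It went in once released and then pressed home normally.

I checked the bystanders only by eye, in the last picture, and none looked moved. The hand-in gave no verdict.

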